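# Fetch a lock-cylinder carrier from the deep magazine with the hook rod

## Task

With the hook rod from its stand, fetch the lock-cylinder carrier hanging deep in the narrow magazine: hook it under its yellow plate, slide it gently along the rails, feel for the sprung red flap and push it back just until the plate is free of the roof strips, and lift it out, never forcing anything (keep under 15 N). Hang the carrier by its plate on the arms of the blue job hanger, unhook it and hang the rod back in its stand. Do not touch the carrier with the gripper or arm, and leave the other things where they are.

Things in the scene. Friction and masses are not known exactly. Their poses are not given: they have to be found in the camera images.
- rod: Hook rod, 150 g. Origin on the shank's axis level with the foot's top face; z up the rod. Flat shank 10 (x) by 6 (y) mm. Foot: bar 10 mm wide, z -5 to 0, from the shank to y = +32 mm; at its end a tip (y 28 to 32 mm) rises 6 mm, so the crook is 25 mm long. Black flange 32 x 32 mm at z 98 to 104 mm.
- rod_handle (a point): Middle of the rod's orange square handle, 127 mm above the rod's origin: 24 x 24 mm, 46 mm tall (23 mm up and down from here, flange below). Grip it here firmly from above, on either pair of faces. Axes as the rod's.
- stand: Grey rod stand, fixed; origin under it. Two arms along y, tops at z = 120 mm (nothing higher), 16 mm wide, gap 16 mm in x, from y = -20 mm (open end) to a post at +55 mm. The rod hangs with its shank in the gap at x = y = 0, flange on the arms, origin at z = 22 mm, foot to the stand's +y. It comes out straight up, or up a little and out to -y.
- magazine: Tall narrow box, open on top, fixed; origin under its centre. Outside 64 (x) by 228 (y) by 150 mm high, inside 56 x 220 mm, grey, clear orange panel on +x. The carrier hangs on two rails along y, tops at z = 75 mm, 34 mm apart. Clear roof strips above them (z 86 to 95 mm) leave a slit x -9 to +9 mm: the rod with its foot along y passes, the plate does not.
- magazine_exit (a point): End of the box at its +y wall: 110 mm to the magazine's +y from its centre, at rail height 75 mm. Towards it the strips end, somewhere between 55 and 115 mm short of this point: the place is set anew each time and is NOT measured. Only beyond the strips' end can the plate be lifted out. 11 mm beyond that end the two blades of a red sprung flap bar the way (see flap_note).
- flap_note (a point): Point 165 mm above the magazine's base centre, the height of the flap's top; 20 mm between its blades lets the hook's tip pass. A plate that touches the resting flap must go 11 mm on to clear the strips. The flap yields to +y from 1 N, 0.4 N more per mm, hard stop after 18 mm (8.2 N). Push of about 6.8 N (14 mm): clear; keep pressed while lifting straight up.
- carrier: Lock-cylinder carrier, 100 to 210 g. Origin at the centre of the underside of its yellow plate, 52 (x) by 22 (y) by 6 mm. Two stems (inner faces x = +-11 mm, 5 mm deep in y) hold a blue case 28 x 20 x 28 mm, z -50 to -22 mm. The foot goes between plate and case, along y. Starts 25 to 50 mm to -y of the box's centre. With the plate 145 to 160 mm high it is above the strips and may back off the flap.
- hanger: Blue job hanger (open fork), fixed; origin under it. Two arms along y, tops at z = 110 mm, 13 mm wide, 36 mm gap in x, from y = -30 mm (open end, a lip 6 mm high, 4 mm thick on each arm) to a post at y = +65 mm (128 mm high). The carrier hangs with its plate across both arms, case in the gap; lower it from above. The hook can leave to -y.
- hanger_seat (a point): Middle of the place for the hung plate's underside centre: 10 mm to the hanger's +y from its origin, at arm-top height (110 mm). Axes as the hanger's.
- padlock: Bystander: brass padlock, 45 x 22 x 68 mm; leave it alone. Origin under its centre.
- fob_a: Bystander: black car-key fob, 65 x 36 x 14 mm; leave it alone. Origin under its centre.
- fob_b: Bystander: grey car-key fob, 65 x 36 x 14 mm; leave it alone. Origin under its centre.
- power_brick: Bystander: black power supply, 110 x 55 x 32 mm; leave it alone. Origin under its centre.
- screwdriver: Bystander: red-handled screwdriver lying down; leave it alone. Origin under its centre.
- spray_can: Bystander: red spray can standing upright, 54 mm across, 160 mm tall; leave it alone. Origin under its centre.
- key_vise: Bystander: steel key vise with a red knob, 60 x 50 x 65 mm; leave it alone. Origin under its centre.
Not all that is in view belongs to the job. Leave any orange look-alike of the hanger alone.

How it is judged (in metres and radians):
On the way, in this order (a step that is already met when the one before it is completed fails the run):
1. the rod is held by the gripper, clear of its stand (distance between rod and stand above 0.1 m and contact force between the fingers and rod above 1 N and contact force between rod and stand below 0.05 N), for 0.2 s.
2. the carrier hangs on the rod, lifted clear out of the top of the magazine (z of carrier in the frame of magazine above 0.2 m and contact force between carrier and rod above 0.3 N and angle between carrier's own z axis and vertical below 0.5 rad), for 0.2 s.
At the end, for the whole second after the job is handed in: Carrier at rest on the job hanger: plate across both arms, within 8 mm of mid-gap, underside within 4 mm of the arm tops, upright to 0.12 rad, square to 0.35 rad, off the rod. Rod at rest, upright (0.12 rad) in its stand, flange on the arms, within 8 mm of mid-gap and 20 mm along (x of carrier in the frame of hanger_seat between -0.008 and 0.008 m and y of carrier in the frame of hanger_seat between -0.028 and 0.036 m and z of carrier in the frame of hanger_seat between -0.004 and 0.004 m and angle between each of carrier, rod's own z axis and vertical below 0.12 rad and angle between the y axis of carrier and the y axis of hanger, either way round below 0.35 rad and linear speed of each of carrier, rod below 0.03 m/s and contact force between carrier and rod below 0.05 N and contact force between carrier and hanger above 0.3 N and x of rod in the frame of stand between -0.008 and 0.008 m and y of rod in the frame of stand between -0.02 and 0.02 m and z of rod in the frame of stand between 0.016 and 0.028 m and contact force between rod and stand above 0.3 N); the robot touches nothing.
It fails at once if the rod presses or pulls the carrier with more than 15 N (contact force between carrier and rod above 15 N).
It fails at once if the carrier is forced against the magazine with more than 15 N (contact force between carrier and magazine above 15 N).
It fails at once if the rod is forced against the magazine with more than 15 N (contact force between rod and magazine above 15 N).
It fails at once if the gripper or arm touches the carrier (contact force between any of the fingers, the arm and carrier above 0.3 N).
It fails at once if a bystander is moved by more than 25 mm (distance of any of padlock, fob_a, fob_b, power_brick, screwdriver, spray_can, key_vise from where it was at the start of the episode above 0.025 m).
It also fails if it takes over 72 s, if anything falls off the work surface, if the arm or the gripper's body presses on something with over 40 N, if the wrist force passes 120 N, or if a joint passes its speed limit or range.

## Robot

A 6-joint arm with a two-finger parallel gripper is mounted at the origin on the work surface. World frame = base frame: x ahead of the robot, y to its left, z up, the work surface at z = 0. Lengths are in m, angles in degrees, forces in N, time in s.
With the tool pointing down it reaches from about 0.25 to 0.85 m from the base axis. Payload 12.5 kg.
Tool frame: the origin (TCP) lies at the very end of the fingers, on their centre line; the grasp point (between the pads) lies 19 mm behind it (bot.grip_point_offset is the distance from the TCP to the grasp point, in m); z points along the fingers, y is the direction in which the jaws open and shut (so a half turn about z gives the same grasp; the last joint's range is limited). The gripper opens to 93 mm and grips with 3 to 60 N. Pads are 15 mm wide; open, the fingers measure 128 mm over their backs; the gripper's body (75 mm by 188 mm) begins 65 mm behind the grasp point.
Start: joints at [68.262, 20.094, 94.641, -0, 65.266, -4.847], TCP at [0.16, 0.526, 0.219] pointing down, gripper open.
Joint ranges: [-157.81, 157.81], [-45, 120.19], [0.68, 151.7], [-89.99, 269.99], [4.06, 180], [-164.3, 164.3]. Speed limits (degrees/s): [127.2, 127.2, 159.86, 180, 180, 180].

## Interface

Orientations are given as a 3x3 rotation matrix whose columns are the frame's x, y, z axes.
In Python, from plant import sensors, viewer, bot, search_frame, cut_out gives the robot as it stands. The module is installed in compiled form; this text tells all that it offers.
- The arm moves only by the tool move_arm, never from a script. Its argument "moves" is a list of rows, each an object with "hand": the closure in counts, from 0 (fully open) to 255 (shut); "xyz": the shift along the tool's x, y, z in cm, a list of three; "spin": the turn about the tool's z in degrees. In form: [{"hand": hand, "xyz": [x, y, z], "spin": spin}, ...]. A call has 1 to 12 rows; each row shifts and turns the commanded pose from where the row before left it, along the tool's axes as they then stand; what a row does not reach is not made up. A row lasts 1/8 s, in which the tool goes at most 62.5 mm and 10.7 degrees, less where a joint would pass 70% of its speed; a pose out of reach is approached as far as the arm can. A call is refused whole if a number of a shift passes 6.25 or a number of a turn 10.7, either way. A call with a gripper value outside its range is refused whole. The fingers move at their own pace and stop on an object; "grip_force" is the grip in N (left out, the last holds). Time passes only in rows, so rows that do not move let the fingers close. It gives the time, the measured TCP pose, the force and the opening at its end, in the units of the state.
- sensors.get_obs(): the state, without advancing time (a new reading comes with each control period).
- viewer.camera(name): name is "scene" or "top" or "wrist"; returns the picture (420x560x3 uint8, red, green, blue); there is no depth.
- viewer.camera_info(name): a dict with "fx", "fy", "cx", "cy" (pixels), "R" (3x3) and "t" (3): a world point X has camera coordinates R X + t; the wrist camera has in their place "mount" (4x4, takes a point from camera to tool coordinates, whose origin is the TCP and whose axes are the flange's). Camera axes: x right, y down, z forward; pixel columns grow to the right and rows downward; lengths in m; the calibration is good to about 2 mm. A picture is of the moment at which its call begins: read the wrist's pose just before it. camera_info takes no time and is no camera call.
- bot.hand_in(): hands the job in, once; it reports no verdict.
Trained networks look in the newest picture that a camera, given by its name, has taken for a name from the list of things; names that differ only in an ending like _2 or _b are one class to them, and where a whole thing is asked for, a point or a joint stands for the part that bears it (a point fixed in the world has none). Each returns a list of dicts, best first, with "confidence" (0 to 1); they miss things now and then, are a little off and sometimes report something else, mostly with a low value. They report only what shows in the picture. A call takes as long as a camera call. They do not tell look-alikes from the thing itself.
- search_frame(name, camera): "bbox" ([left, top, right, bottom] in pixels, round what is visible of it).
- cut_out(name, camera): "pixels" (420x560 bool, what is visible of it) and "bbox" ([left, top, right, bottom] in pixels, round what is visible of it).
The state is a dict: "time_s": time; "joint_positions": joint angles; "joint_vel": joint speeds; "effort": joint torques, N m; "position": TCP position; "orientation": TCP orientation; "contact_force": force on the tool from outside, world axes, zero at the start; "wrist_torque": the same for the moment, N m; "gripper_width": finger opening in m.
Only numpy, scipy, OpenCV 4.12 (cv2) and the standard library are available. Lean on these libraries where they do the work, as an engineer would, in place of code of your own. Each camera call takes 0.05 s, during which the arm holds its last target. There are 200 camera calls.

## Working session

There is one attempt and no reset: what is moved stays moved. The work goes in short steps, Python scripts to look and compute and a tool call to move; the robot and the scene stay as the last step left them, time stands still between calls to the robot, and variables do not carry over. Pictures are saved under pics/ and viewed, about 8 in all and at most 12, crops included, and the job is handed in when it is done.

Besides the shell and the picture viewer there is one more tool, called by a JSON object that holds its "fn" and its "kwargs", one argument or row to a line. move_arm: Moves the arm, as the interface text tells. Its arguments: {"type":"object","properties":{"moves":{"type":"array"},"grip_force":{"type":"number"}},"required":["moves"]}

```bash
mkdir -p pics; ls
python3 - <<'E'
from plant import sensors, viewer, bot, search_frame, cut_out
import cv2,numpy as np
np.set_printoptions(precision=4,suppress=True)
o=sensors.get_obs();print(o['time_s'],o['position'],o['orientation'],o['contact_force'])
for c in ['scene','top']:
    im=viewer.camera(c);cv2.imwrite(f'pics/{c}0.png',im[:,:,::-1])
    i=viewer.camera_info(c);print(c,i)
    for n in ['rod','rod_handle','stand','magazine','carrier','hanger']:
        print(n,[(d['bbox'],round(d['confidence'],2)) for d in search_frame(n,c)[:3]])
print(viewer.camera_info('wrist'),bot.grip_point_offset)
E
```

```text
pics
0.0 [0.1596 0.526  0.2181] [[-0.9568  0.2906 -0.0005]
 [ 0.2906  0.9568 -0.0011]
 [ 0.0001 -0.0012 -1.    ]] [0.5443 0.2533 0.3667]
scene {'fx': 519.7232277719045, 'fy': 519.7232277719045, 'cx': 278.5462858961289, 'cy': 209.40760314333482, 'R': array([[ 0.8833,  0.4685,  0.0165],
       [ 0.3314, -0.5992, -0.7288],
       [-0.3316,  0.6492, -0.6845]]), 't': array([-0.4801, -0.1085,  1.8486])}
rod [([308.0, 125.5, 318.9, 162.3], 0.57)]
rod_handle [([310.7, 126.6, 318.9, 163.0], 0.64)]
stand [([295.2, 130.7, 331.9, 180.6], 0.82)]
magazine [([260.4, 170.1, 296.7, 253.2], 0.58)]
carrier []
hanger [([120.5, 311.5, 190.9, 390.9], 0.95), ([178.1, 249.2, 235.1, 321.0], 0.66)]
top {'fx': 386.7558227345004, 'fy': 386.7558227345004, 'cx': 282.9701756659189, 'cy': 206.43915280252486, 'R': array([[-0.0301, -0.9995, -0.0033],
       [-0.9972,  0.0303, -0.068 ],
       [ 0.068 ,  0.0012, -0.9977]]), 't': array([-0.0252,  0.5713,  1.4603])}
rod [([161.0, 230.9, 175.8, 233.4], 0.57)]
rod_handle [([163.6, 226.0, 176.4, 236.6], 0.51)]
stand [([154.0, 220.3, 195.3, 244.9], 0.96), ([244.0, 143.5, 268.6, 169.2], 0.36)]
magazine [([234.7, 197.3, 298.6, 234.6], 0.72)]
carrier []
hanger [([394.7, 208.3, 438.1, 238.0], 0.89), ([333.9, 210.2, 378.7, 242.6], 0.66), ([177.2, 153.3, 224.0, 172.8], 0.6)]
{'fx': 356.55525887812166, 'fy': 356.55525887812166, 'cx': 278.60032053706624, 'cy': 209.92821980507495, 'mount': array([[ 0.0001, -0.9598, -0.2806,  0.0784],
       [ 1.    , -0.0003,  0.0014,  0.0007],
       [-0.0014, -0.2806,  0.9598, -0.167 ],
       [ 0.    ,  0.    ,  0.    ,  1.    ]])} 0.0188
```

Run:
```python
import cv2,numpy as np
t=cv2.imread('pics/top0.png')[120:270,130:460];s=cv2.imread('pics/scene0.png')[110:400,100:360]
a=cv2.resize(t,(800,364),interpolation=cv2.INTER_CUBIC)
cv2.imwrite('pics/topc.png',a);cv2.imwrite('pics/sc.png',cv2.resize(s,(537,599),interpolation=cv2.INTER_CUBIC))
```

```text
(no output)
```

View pics/topc.png

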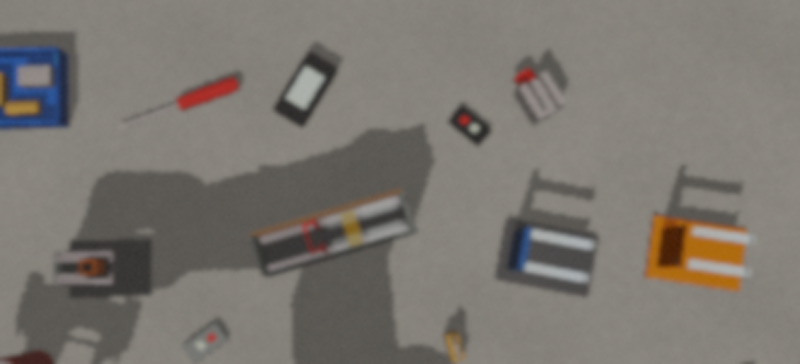

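View pics/sc.png

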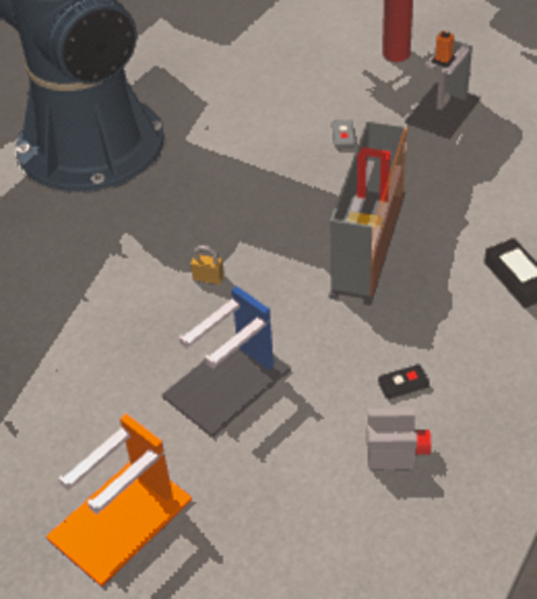

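```bash
cat > h.py <<'E'
from plant import sensors, viewer, bot, search_frame, cut_out
import cv2,numpy as np
np.set_printoptions(precision=4,suppress=True)
def cam(name):
    """picture, K-info, camera->world rotation, camera centre"""
    o=sensors.get_obs(); im=viewer.camera(name); i=viewer.camera_info(name)
    if name=='wrist':
        M=np.array(i['mount']);Rt=np.array(o['orientation']);C=Rt@M[:3,3]+o['position'];Rw=Rt@M[:3,:3]
    else: Rw=np.array(i['R']).T; C=-Rw@i['t']
    return im[:,:,::-1].copy(),i,Rw,C
def ray(v,px,z):
    _,i,Rw,C=v; d=Rw@[(px[0]-i['cx'])/i['fx'],(px[1]-i['cy'])/i['fy'],1.]
    return C+d*(z-C[2])/d[2]
def proj(v,X):
    _,i,Rw,C=v; p=Rw.T@(np.array(X)-C); return np.array([i['fx']*p[0]/p[2]+i['cx'],i['fy']*p[1]/p[2]+i['cy']])
def ortho(v,x0,x1,y0,y1,z,s=1.):
    """rectified picture of plane z: rows down = -x, columns right = -y, s px/mm"""
    P=np.array([proj(v,p) for p in [(x1,y1,z),(x1,y0,z),(x0,y0,z),(x0,y1,z)]],np.float32)
    W,H=(y1-y0)*1000*s,(x1-x0)*1000*s
    T=cv2.getPerspectiveTransform(P,np.array([(0,0),(W,0),(W,H),(0,H)],np.float32))
    return cv2.warpPerspective(v[0],T,(int(W),int(H)))
E
python3 - <<'E'
from h import *
v=cam('top')
f=lambda x,y:(130+x*330/800,120+y*150/364)
for n,p,z in [('handle',(92,267),.172),('mag c1',(255,233),.15),('mag c2',(402,190),.15),('mag c3',(415,230),.15),('mag c4',(265,275),.15),('plate',(350,229),.081),('flap',(313,235),.165),
 ('arm1 out',(594,243),.11),('arm2 out',(588,280),.11),('arm1 in',(528,235),.11),('arm2 in',(525,271),.11),('spray',(20,355),.16)]:
    print(n,ray(v,f(*p),z))
v=cam('wrist');cv2.imwrite('pics/w0.png',v[0])
E
```

```text
handle [0.4909 0.353  0.172 ]
mag c1 [0.533  0.1248 0.15  ]
mag c2 [ 0.5885 -0.0883  0.15  ]
mag c3 [ 0.5303 -0.1051  0.15  ]
mag c4 [0.4724 0.1118 0.15  ]
plate [ 0.5379 -0.0102  0.081 ]
flap [0.5269 0.0406 0.165 ]
arm1 out [ 0.5049 -0.3705  0.11  ]
arm2 out [ 0.4508 -0.3591  0.11  ]
arm1 in [ 0.5197 -0.2736  0.11  ]
arm2 in [ 0.4668 -0.267   0.11  ]
spray [0.3701 0.4597 0.16  ]
```

View pics/w0.png

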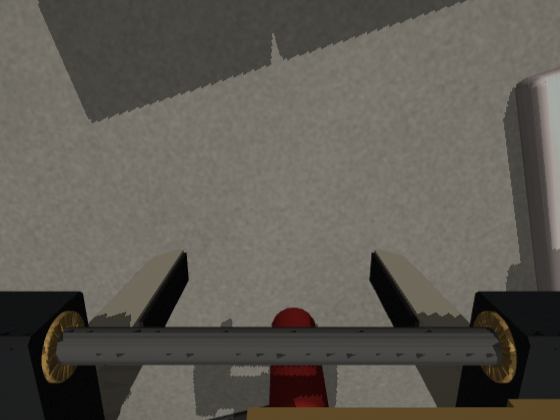

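{"fn": "move_arm", "kwargs": {
  "moves": [
    {"hand": 0,"xyz": [0,0,-4],"spin": 0},
    {"hand": 0,"xyz": [-3,0,-3],"spin": 0},
    {"hand": 0,"xyz": [-4,-0.8,-1],"spin": 0},
    {"hand": 0,"xyz": [-4,-0.8,0],"spin": 0},
    {"hand": 0,"xyz": [-4,-0.8,0],"spin": 0},
    {"hand": 0,"xyz": [-4,-0.8,0],"spin": 0},
    {"hand": 0,"xyz": [-4,-0.8,0],"spin": 0},
    {"hand": 0,"xyz": [-4,-0.8,0],"spin": 0},
    {"hand": 0,"xyz": [-4,-0.8,0],"spin": 0},
    {"hand": 0,"xyz": [-4,0,0],"spin": -8.5},
    {"hand": 0,"xyz": [0,0,0],"spin": -8.4},
    {"hand": 0,"xyz": [0,0,0],"spin": 0}
  ],
  "grip_force": 60
}}

```text
time_s: 2.3
position: [0.4786, 0.3708, 0.2984]
orientation: [[-1.0, 0.001, -0.0], [0.001, 1.0, -0.0], [0.0, -0.0, -1.0]]
contact_force: [-0.1, -0.0, 0.5]
gripper_width: 0.0931
```

Run:
```python
from h import *
v=cam('wrist');cv2.imwrite('pics/w1.png',v[0]);o=sensors.get_obs()
print(o['position'],o['orientation'])
for n in ['rod_handle','stand']: print(n,[(d['bbox'],round(d['confidence'],2)) for d in search_frame(n,'wrist')[:2]])
```

```text
[0.4783 0.371  0.2985] [[-1.      0.003  -0.0002]
 [ 0.003   1.     -0.    ]
 [ 0.0002 -0.     -1.    ]]
rod_handle [([248.7, 187.3, 284.0, 226.8], 0.97)]
stand [([232.5, 142.2, 336.7, 225.5], 0.63)]
```

View pics/w1.png

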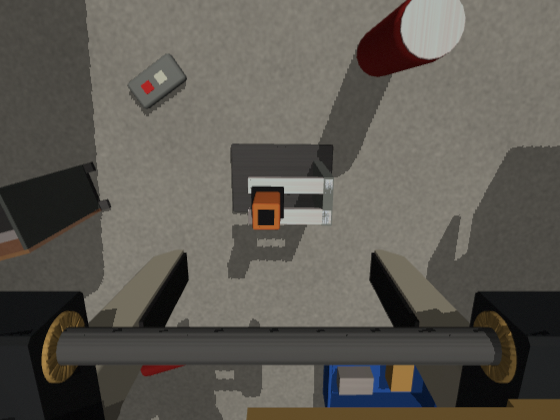

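Run:
```python
from h import *
v=cam('wrist');im=v[0]
hsv=cv2.cvtColor(im,cv2.COLOR_BGR2HSV)
roi=np.zeros(im.shape[:2],bool);roi[130:240,225:345]=1
m=((hsv[...,1]<40)&(hsv[...,2]>150)&roi).astype(np.uint8)
n,l,st,c=cv2.connectedComponentsWithStats(m)
for k in range(1,n):
    if st[k,4]>60:
        b=cv2.boxPoints(cv2.minAreaRect(np.argwhere(l==k)[:,::-1].astype(np.float32)));print('arm',st[k],[ray(v,p,.12)[:2] for p in b])
# handle top face in ortho at .172
z=ortho(v,.44,.54,.30,.46,.172,4);a=ortho(v,.44,.54,.30,.46,.12,4)
cv2.imwrite('pics/o1.png',np.vstack([z[:, :],a])[:, :])
o=(hsv[...,0]<15)&(hsv[...,1]>150)&roi
ys,xs=np.where(o);print('orange',xs.min(),xs.max(),ys.min(),ys.max(),hsv[215,266],hsv[200,266])
```

```text
arm [ 247  178   85   16 1026] [array([0.4683, 0.3414]), array([0.4686, 0.4241]), array([0.4837, 0.4247]), array([0.4835, 0.341 ])]
arm [280 210  51  14 634] [array([0.5013, 0.3739]), array([0.5014, 0.4244]), array([0.5152, 0.4249]), array([0.5151, 0.3738])]
orange 252 279 192 229 [ 0  0 19] [ 10 197 127]
```

View pics/o1.png

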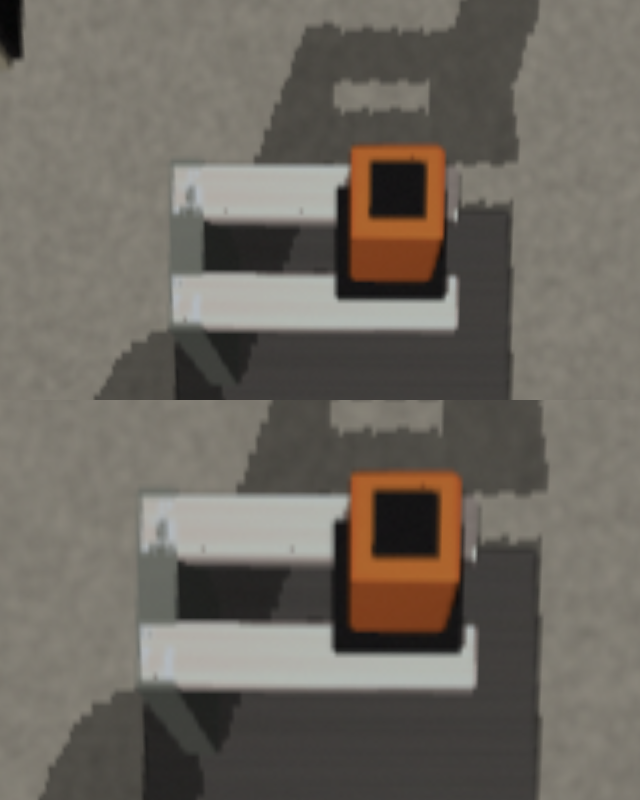

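{"fn": "move_arm", "kwargs": {
  "moves": [
    {"hand": 0,"xyz": [-1,-4,0],"spin": 0},
    {"hand": 0,"xyz": [-1,-5,0],"spin": 0},
    {"hand": 0,"xyz": [-1,-5,0],"spin": 0},
    {"hand": 0,"xyz": [-0.5,-5,0],"spin": 0},
    {"hand": 0,"xyz": [-0.5,-5,0],"spin": 0},
    {"hand": 0,"xyz": [-0.5,-5,0],"spin": 0},
    {"hand": 0,"xyz": [0,-5,0],"spin": 0},
    {"hand": 0,"xyz": [0,-2,0],"spin": 0},
    {"hand": 0,"xyz": [0,0,0],"spin": 0}
  ]
}}

```text
time_s: 3.62
position: [0.5234, 0.0103, 0.2988]
orientation: [[-1.0, 0.003, 0.0], [0.003, 1.0, -0.0], [-0.0, -0.0, -1.0]]
contact_force: [-0.2, 0.3, 0.2]
gripper_width: 0.0929
```

Run:
```python
from h import *
v=cam('wrist');cv2.imwrite('pics/w2.png',v[0]);o=sensors.get_obs()
print(o['position'],o['orientation'])
for n in ['carrier','magazine']: print(n,[(d['bbox'],round(d['confidence'],2)) for d in search_frame(n,'wrist')[:2]])
```

```text
[0.5234 0.0112 0.2988] [[-1.      0.0015  0.0003]
 [ 0.0015  1.      0.0002]
 [-0.0003  0.0002 -1.    ]]
carrier [([247.8, 185.2, 273.5, 205.7], 0.6)]
magazine [([155.1, 124.8, 410.1, 262.1], 0.67)]
```

View pics/w2.png

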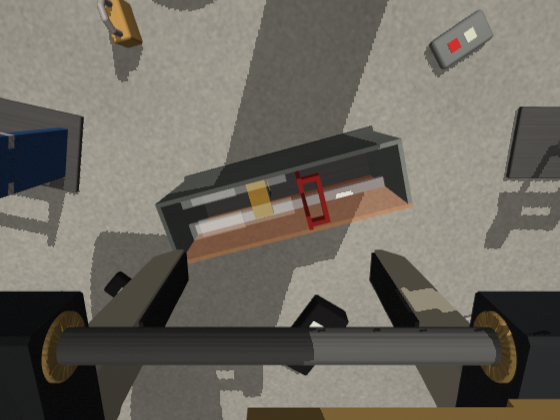

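Run:
```python
from h import *
v=cam('wrist')
a=ortho(v,.46,.60,-.12,.14,.15,2.4);b=ortho(v,.485,.585,-.12,.14,.081,2.4)
cv2.imwrite('pics/o2.png',np.vstack([a,b]))
hsv=cv2.cvtColor(v[0],cv2.COLOR_BGR2HSV)
m=np.zeros(hsv.shape[:2],bool);m[175:225,235:285]=1
m&=(abs(hsv[...,0].astype(int)-22)<7)&(hsv[...,1]>110)
ys,xs=np.where(m);r=cv2.minAreaRect(np.c_[xs,ys].astype(np.float32));print(m.sum(),r)
for p in list(cv2.boxPoints(r))+[r[0]]: print(p,ray(v,p,.081))
```

```text
350 ((258.4523010253906, 195.94606018066406), (17.392229080200195, 23.060806274414062), 75.0685806274414)
[245.0706 190.5145] [ 0.5356 -0.0238  0.081 ]
[267.3527 184.5726] [0.5289 0.0009 0.081 ]
[271.834  201.3776] [0.548  0.0058 0.081 ]
[249.5519 207.3195] [ 0.5549 -0.0193  0.081 ]
(258.4523010253906, 195.94606018066406) [ 0.5418 -0.0091  0.081 ]
```

View pics/o2.png

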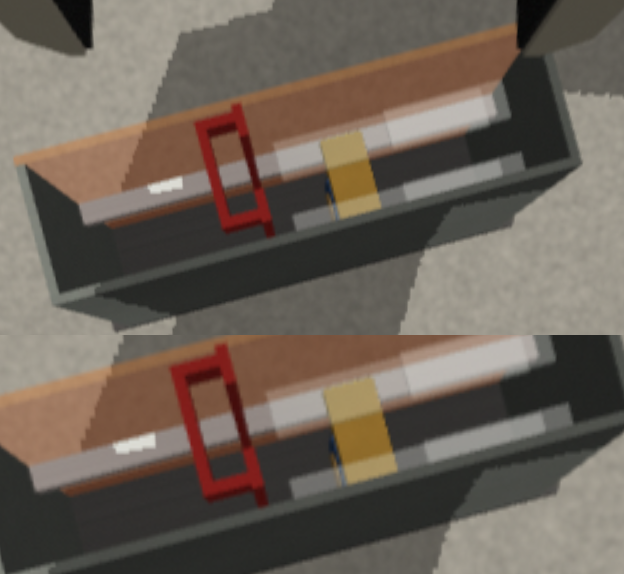

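{"fn": "move_arm", "kwargs": {
  "moves": [
    {"hand": 0,"xyz": [0.5,-4,0],"spin": 0},
    {"hand": 0,"xyz": [0.5,-5,0],"spin": 0},
    {"hand": 0,"xyz": [0.5,-5,0],"spin": 0},
    {"hand": 0,"xyz": [0.5,-5,0],"spin": 0},
    {"hand": 0,"xyz": [0.5,-5,0],"spin": 0},
    {"hand": 0,"xyz": [0.5,-5,0],"spin": 0},
    {"hand": 0,"xyz": [0,-3,0],"spin": 0},
    {"hand": 0,"xyz": [0,0,0],"spin": 0}
  ]
}}

```text
time_s: 4.82
position: [0.4937, -0.3097, 0.2982]
orientation: [[-1.0, 0.001, -0.0], [0.001, 1.0, 0.0], [0.0, 0.0, -1.0]]
contact_force: [-0.0, -0.4, -0.5]
gripper_width: 0.0929
```

Run:
```python
from h import *
v=cam('wrist');cv2.imwrite('pics/w3.png',v[0]);o=sensors.get_obs()
print(o['position'],o['orientation'])
for n in ['hanger']: print(n,[(d['bbox'],round(d['confidence'],2)) for d in search_frame(n,'wrist')[:2]])
cv2.imwrite('pics/o3.png',ortho(v,.40,.56,-.40,-.22,.11,3.6))
hsv=cv2.cvtColor(v[0],cv2.COLOR_BGR2HSV)
m=((hsv[...,1]<40)&(hsv[...,2]>160)).astype(np.uint8);m[245:]=0
n,l,st,c=cv2.connectedComponentsWithStats(m)
for k in range(1,n):
    if st[k,4]>200:
        b=cv2.boxPoints(cv2.minAreaRect(np.argwhere(l==k)[:,::-1].astype(np.float32)));print('arm',st[k],[ray(v,p,.11)[:2] for p in b])
```

```text
[ 0.4938 -0.3085  0.2983] [[-1.      0.0002 -0.0003]
 [ 0.0002  1.      0.0005]
 [ 0.0003  0.0005 -1.    ]]
hanger [([3.3, 117.6, 150.2, 227.1], 0.77), ([209.2, 113.9, 338.6, 228.2], 0.74)]
arm [ 229  143   96   32 1212] [array([ 0.4623, -0.3586]), array([ 0.4492, -0.3553]), array([ 0.4691, -0.2624]), array([ 0.4827, -0.2648])]
arm [   0  146   84   26 1010] [array([ 0.4657, -0.5875]), array([ 0.4527, -0.5824]), array([ 0.4673, -0.5031]), array([ 0.4805, -0.5075])]
arm [ 220  190   91   31 1099] [array([ 0.5112, -0.3699]), array([ 0.497 , -0.3664]), array([ 0.5166, -0.2748]), array([ 0.5312, -0.2773])]
arm [  0 193  75  25 941] [array([ 0.5138, -0.598 ]), array([ 0.5008, -0.593 ]), array([ 0.5143, -0.5177]), array([ 0.5277, -0.522 ])]
```

View pics/o3.png

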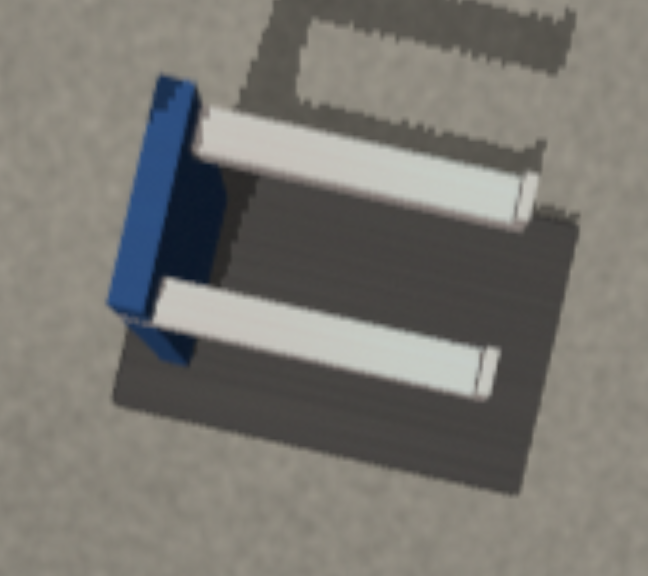

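{"fn": "move_arm", "kwargs": {
  "moves": [
    {"hand": 0,"xyz": [0,4,0],"spin": 0},
    {"hand": 0,"xyz": [0,6,0],"spin": 0},
    {"hand": 0,"xyz": [0,6,0],"spin": 0},
    {"hand": 0,"xyz": [0,6,0],"spin": 0},
    {"hand": 0,"xyz": [0,6,0],"spin": 0},
    {"hand": 0,"xyz": [0,6,0],"spin": 0},
    {"hand": 0,"xyz": [0,6,0],"spin": 0},
    {"hand": 0,"xyz": [0,6,0],"spin": 0},
    {"hand": 0,"xyz": [0,6,0],"spin": 0},
    {"hand": 0,"xyz": [0,6,0],"spin": 0},
    {"hand": 0,"xyz": [0,5,0],"spin": 0},
    {"hand": 0,"xyz": [0,3.9,0],"spin": 0}
  ]
}}

```text
time_s: 6.42
position: [0.4915, 0.3633, 0.2988]
orientation: [[-1.0, -0.003, -0.0], [-0.003, 1.0, 0.0], [0.0, 0.0, -1.0]]
contact_force: [-0.3, -0.1, -0.4]
gripper_width: 0.0933
```

{"fn": "move_arm", "kwargs": {
  "moves": [
    {"hand": 0,"xyz": [0,0,0],"spin": 0},
    {"hand": 0,"xyz": [0,0,0],"spin": 0}
  ]
}}

```text
time_s: 6.68
position: [0.4925, 0.3602, 0.2987]
orientation: [[-1.0, -0.001, -0.0], [-0.001, 1.0, -0.0], [0.0, -0.0, -1.0]]
contact_force: [0.3, 0.1, 0.3]
gripper_width: 0.0931
```

{"fn": "move_arm", "kwargs": {
  "moves": [
    {"hand": 0,"xyz": [0,0,4],"spin": 0},
    {"hand": 0,"xyz": [0,0,4],"spin": 0},
    {"hand": 0,"xyz": [0,0,4],"spin": 0},
    {"hand": 0,"xyz": [0,0,3],"spin": 0},
    {"hand": 0,"xyz": [0,0,1.9],"spin": 0},
    {"hand": 0,"xyz": [0,0,0],"spin": 0},
    {"hand": 255,"xyz": [0,0,0],"spin": 0},
    {"hand": 255,"xyz": [0,0,0],"spin": 0},
    {"hand": 255,"xyz": [0,0,0],"spin": 0},
    {"hand": 255,"xyz": [0,0,0],"spin": 0},
    {"hand": 255,"xyz": [0,0,0],"spin": 0},
    {"hand": 255,"xyz": [0,0,0],"spin": 0}
  ],
  "grip_force": 60
}}

```text
time_s: 8.18
position: [0.4934, 0.36, 0.1296]
orientation: [[-1.0, -0.0, -0.0], [-0.0, 1.0, -0.0], [0.0, -0.0, -1.0]]
contact_force: [0.2, -0.0, -0.7]
gripper_width: 0.0372
```

{"fn": "move_arm", "kwargs": {
  "moves": [
    {"hand": 255,"xyz": [0,0,0],"spin": 0},
    {"hand": 255,"xyz": [0,0,0],"spin": 0},
    {"hand": 255,"xyz": [0,0,0],"spin": 0},
    {"hand": 255,"xyz": [0,0,0],"spin": 0}
  ]
}}

```text
time_s: 8.68
position: [0.4934, 0.36, 0.1296]
orientation: [[-1.0, -0.0, -0.0], [-0.0, 1.0, -0.0], [0.0, -0.0, -1.0]]
contact_force: [-1.0, -0.4, -0.8]
gripper_width: 0.0238
```

Run:
```python
from h import *
for _ in range(6):
    cam('wrist');o=sensors.get_obs();print(o['position'],o['gripper_width'],o['contact_force'])
```

```text
[0.4934 0.36   0.1296] 0.023264968869641314 [ 0.3085  0.1313 -0.2309]
[0.4934 0.36   0.1296] 0.023729978520855437 [ 0.5113  0.3481 -0.7144]
[0.4934 0.36   0.1296] 0.023737382483084563 [ 0.5544 -0.1052 -0.0352]
[0.4934 0.36   0.1296] 0.02380466651312277 [ 0.7827 -0.5882 -0.4502]
[0.4934 0.36   0.1296] 0.0236144520651696 [ 0.7762  0.4426 -0.1688]
[0.4934 0.36   0.1296] 0.02343871864626733 [ 0.5771 -0.4932  0.2815]
```

{"fn": "move_arm", "kwargs": {
  "moves": [
    {"hand": 255,"xyz": [0,0,-1],"spin": 0},
    {"hand": 255,"xyz": [0,0,-3],"spin": 0},
    {"hand": 255,"xyz": [0,0,-4],"spin": 0},
    {"hand": 255,"xyz": [0,0,-4],"spin": 0},
    {"hand": 255,"xyz": [0,0,-4],"spin": 0},
    {"hand": 255,"xyz": [0,0,-1.5],"spin": 0},
    {"hand": 255,"xyz": [0,0,0],"spin": 0},
    {"hand": 255,"xyz": [0,0,0],"spin": 0}
  ]
}}

```text
time_s: 9.98
position: [0.4929, 0.3597, 0.3028]
orientation: [[-1.0, -0.0, -0.002], [-0.0, 1.0, -0.001], [0.002, -0.001, -1.0]]
contact_force: [0.3, 0.2, -1.5]
gripper_width: 0.0237
```

{"fn": "move_arm", "kwargs": {
  "moves": [
    {"hand": 255,"xyz": [-0.6,-3,0],"spin": 0},
    {"hand": 255,"xyz": [-0.6,-4,0],"spin": 0},
    {"hand": 255,"xyz": [-0.6,-4.5,0],"spin": 0},
    {"hand": 255,"xyz": [-0.6,-4.5,0],"spin": 0},
    {"hand": 255,"xyz": [-0.6,-4.5,0],"spin": 0},
    {"hand": 255,"xyz": [-0.6,-4.5,0],"spin": 0},
    {"hand": 255,"xyz": [-0.6,-4.5,0],"spin": 0},
    {"hand": 255,"xyz": [-0.6,-4.5,0],"spin": 0},
    {"hand": 255,"xyz": [-0.6,-4.5,0],"spin": 0},
    {"hand": 255,"xyz": [-0.6,-3.3,0],"spin": -4.3},
    {"hand": 255,"xyz": [0,0,0],"spin": -5},
    {"hand": 255,"xyz": [0,0,0],"spin": -6}
  ]
}}

```text
time_s: 11.48
position: [0.553, -0.0584, 0.3029]
orientation: [[-0.964, -0.266, -0.003], [-0.266, 0.964, 0.001], [0.002, 0.001, -1.0]]
contact_force: [-0.6, 0.4, -1.4]
gripper_width: 0.0239
```

Run:
```python
from h import *
for _ in range(3): cam('wrist')
v=cam('wrist');o=sensors.get_obs();print(o['time_s'],o['position'],o['orientation'],o['gripper_width'],o['contact_force'])
cv2.imwrite('pics/w4.png',v[0])
```

```text
11.675 [ 0.5532 -0.0579  0.3037] [[-0.9651 -0.2618 -0.0016]
 [-0.2618  0.9651  0.0003]
 [ 0.0014  0.0007 -1.    ]] 0.023495857724493245 [ 0.3941 -0.0095 -1.3837]
```

View pics/w4.png

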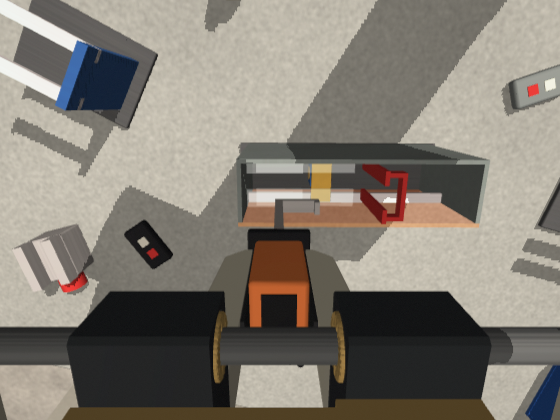

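Run:
```python
from h import *
v=cam('wrist');o=sensors.get_obs();R=np.array(o['orientation']);p=np.array(o['position'])
im=v[0]
rod=lambda x,y,z,e=0: p+R@np.array([-(x+e),y,.1076-z])   # rod coords -> world
for n,q in [('foot top-x',(-.005,.015,0)),('foot top+x',(.005,.015,0)),('foot bot -x',(-.005,.015,-.005)),('tip end top',(0,.032,.006)),('tip end bot',(-.005,.032,-.005)),('back foot',(-.005,-.003,-.005))]:
    print(n,proj(v,rod(*q)))
g=cv2.cvtColor(im,cv2.COLOR_BGR2GRAY);print('col300 rows190..222',g[190:222,300]);print('col 279',g[190:215,279]);print('row 205 cols 268..326',g[205,268:330])
c=np.array([.533,.0152,0]);ex=np.array([np.cos(np.radians(15.3)),np.sin(np.radians(15.3)),0]);ey=np.array([-ex[1],ex[0],0])
w=lambda x,y,z:c+x*ex+y*ey+[0,0,z]
for n,q in [('rim -x-y',(-.032,-.114,.15)),('rim -x+y',(-.032,.114,.15)),('rim+x-y',(.032,-.114,.15)),('rim+x+y',(.032,.114,.15))]: print(n,proj(v,w(*q)))
z=cv2.resize(im[130:240,225:500],None,fx=2.9,fy=2.9,interpolation=cv2.INTER_CUBIC);cv2.imwrite('pics/z4.png',z)
d=p-c;print('TCP in mag',d@ex,d@ey)
```

```text
foot top-x [296.1015 200.957 ]
foot top+x [295.9314 212.978 ]
foot bot -x [295.7976 199.3696]
tip end top [318.067  209.0733]
tip end bot [316.7869 199.356 ]
back foot [273.5682 199.3841]
col300 rows190..222 [168 185 207 220 224 224 224 224 188 112  97 122 129 129 129 130 130 128
 128 125 126 126 122 117 116 118 117 117 118 118 118 116]
col 279 [170 189 214 223 224 225 225 225 188 112  71  72  71  70  71  71  70  70
  70  70  70  70  70  71  70]
row 205 cols 268..326 [175 175 175 175 174 174 164  86  71  70  70  71  70  70  84 128 131 131
 132 131 130 131 131 131 130 131 131 130 130 131 130 130 130 130 129 129
 130 130 130 129 130 129 129 130 130 130  94 126 130 130 130 130 138 140
 141 140 143 142 141 141 140 141]
rim -x-y [234.6879 158.7344]
rim -x+y [487.9003 158.1043]
rim+x-y [237.1552 226.1387]
rim+x+y [476.9734 225.4515]
TCP in mag 0.00024492679431612104 -0.07582398512611471
```

View pics/z4.png

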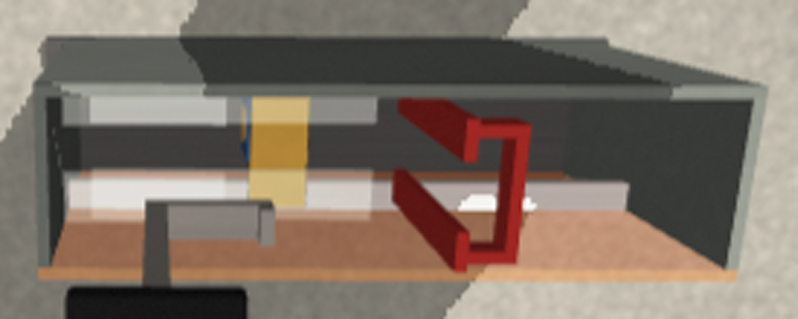

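{"fn": "move_arm", "kwargs": {
  "moves": [
    {"hand": 255,"xyz": [0,0,2],"spin": 0},
    {"hand": 255,"xyz": [0,0,3],"spin": 0},
    {"hand": 255,"xyz": [0,0,2],"spin": 0},
    {"hand": 255,"xyz": [0,0,1.5],"spin": 0},
    {"hand": 255,"xyz": [0,0,0.5],"spin": 0},
    {"hand": 255,"xyz": [0,0,0.5],"spin": 0},
    {"hand": 255,"xyz": [0,0,0.5],"spin": 0},
    {"hand": 255,"xyz": [0,0,0],"spin": 0}
  ]
}}

```text
time_s: 12.72
position: [0.5534, -0.058, 0.2046]
orientation: [[-0.965, -0.264, -0.0], [-0.264, 0.965, 0.0], [0.0, 0.0, -1.0]]
contact_force: [-1.0, 0.2, -1.6]
gripper_width: 0.0235
```

{"fn": "move_arm", "kwargs": {
  "moves": [
    {"hand": 255,"xyz": [0,0,0.6],"spin": 0},
    {"hand": 255,"xyz": [0,0,0.8],"spin": 0},
    {"hand": 255,"xyz": [0,0,0.8],"spin": 0},
    {"hand": 255,"xyz": [0,0,0.7],"spin": 0},
    {"hand": 255,"xyz": [0,0,0.4],"spin": 0},
    {"hand": 255,"xyz": [0,0,0],"spin": 0},
    {"hand": 255,"xyz": [0,0,0],"spin": 0}
  ]
}}

```text
time_s: 13.6
position: [0.5536, -0.058, 0.1719]
orientation: [[-0.965, -0.264, 0.0], [-0.264, 0.965, -0.0], [-0.0, -0.0, -1.0]]
contact_force: [0.7, -0.0, -0.4]
gripper_width: 0.0237
```

```bash
cat > st.py <<'E'
from h import *
c=np.array([.533,.0152,0]);a=np.radians(15.3);ex=np.array([np.cos(a),np.sin(a),0]);ey=np.array([-ex[1],ex[0],0])
P=[];F=[]
for _ in range(4):
    v=cam('wrist');o=sensors.get_obs();P.append(o['position']);F.append(o['contact_force'])
p=np.mean(P,0);f=np.mean(F,0);d=p-c
print('t',o['time_s'],'mag x,y',d@ex,d@ey,'foot z',p[2]-.1076,'F mag x,y,z',f@ex,f@ey,f[2],'w',o['gripper_width'])
E
python3 - <<'E'
from st import *
cv2.imwrite('pics/w5.png',v[0])
w=lambda x,y,z:c+x*ex+y*ey+[0,0,z]
print('plate edges proj', [proj(v,w(.005,y,.081)) for y in(-.038,-.016)],[proj(v,w(x,-.027,.081)) for x in(-.026,.026)])
hsv=cv2.cvtColor(v[0],cv2.COLOR_BGR2HSV);m=((abs(hsv[...,0].astype(int)-22)<6)&(hsv[...,1]>120)).astype(np.uint8);m[240:]=0;m[:100]=0
n,l,s,cc=cv2.connectedComponentsWithStats(m);print(s[s[:,4]>60])
E
```

```text
t 13.8 mag x,y 0.0005456269909184297 -0.07605210632284766 foot z 0.06426963060124821 F mag x,y,z 0.10737226466625302 -0.12017417931098259 -1.3673672732806215 w 0.023597575412800564
plate edges proj [array([327.3523, 218.4132]), array([356.312 , 218.4031])] [array([343.9514, 178.2208]), array([340.4744, 244.1894])]
[[     0      0    560    420 234491]
 [   326    204     31     24    704]]
```

{"fn": "move_arm", "kwargs": {
  "moves": [
    {"hand": 255,"xyz": [0,0.4,0],"spin": 0},
    {"hand": 255,"xyz": [0,0.6,0],"spin": 0},
    {"hand": 255,"xyz": [0,0.6,0],"spin": 0},
    {"hand": 255,"xyz": [0,0.6,0],"spin": 0},
    {"hand": 255,"xyz": [0,0.6,0],"spin": 0},
    {"hand": 255,"xyz": [0,0.4,0],"spin": 0},
    {"hand": 255,"xyz": [0,0,0],"spin": 0},
    {"hand": 255,"xyz": [0,0,0],"spin": 0}
  ]
}}

```text
time_s: 14.8
position: [0.5451, -0.0272, 0.1716]
orientation: [[-0.965, -0.264, 0.0], [-0.264, 0.965, -0.0], [-0.0, -0.0, -1.0]]
contact_force: [-0.0, -0.4, -1.5]
gripper_width: 0.0234
```

```bash
python3 st.py
```

```text
t 15.0 mag x,y 0.0004224859699969569 -0.044150223896877734 foot z 0.06402446870842521 F mag x,y,z -0.17865542209859028 0.32523022130583024 -1.6129608705420555 w 0.023627981032027
```

{"fn": "move_arm", "kwargs": {
  "moves": [
    {"hand": 255,"xyz": [0,0.2,0],"spin": 0},
    {"hand": 255,"xyz": [0,0.2,0],"spin": 0},
    {"hand": 255,"xyz": [0,0.2,0],"spin": 0},
    {"hand": 255,"xyz": [0,0.2,0],"spin": 0},
    {"hand": 255,"xyz": [0,0.1,0],"spin": 0},
    {"hand": 255,"xyz": [0,0,0],"spin": 0}
  ]
}}

```text
time_s: 15.75
position: [0.5426, -0.0183, 0.1716]
orientation: [[-0.964, -0.264, -0.0], [-0.264, 0.964, 0.0], [0.0, 0.0, -1.0]]
contact_force: [0.7, -0.3, -2.2]
gripper_width: 0.0236
```

Run:
```python
from st import *
hsv=cv2.cvtColor(v[0],cv2.COLOR_BGR2HSV);m=((abs(hsv[...,0].astype(int)-22)<6)&(hsv[...,1]>120)).astype(np.uint8);m[240:]=0;m[:100]=0
w=lambda x,y,z:c+x*ex+y*ey+[0,0,z]
n,l,s,cc=cv2.connectedComponentsWithStats(m);print(s[s[:,4]>60]);y0=d@ey
print([proj(v,w(.005,y0+q,.081)) for q in (.003,.025)])
cv2.imwrite('pics/w6.png',v[0])
```

```text
t 15.95 mag x,y 0.00042961309713844255 -0.034956401306421046 foot z 0.06405037446783826 F mag x,y,z -0.22462807140842797 0.14004387320791706 -1.2965042826926838 w 0.02374172940178991
[[     0      0    560    420 234512]
 [   283    205     29     24    688]]
[array([281.1884, 218.7263]), array([310.1804, 218.7131])]
```

{"fn": "move_arm", "kwargs": {
  "moves": [
    {"hand": 255,"xyz": [0,0,-0.4],"spin": 0},
    {"hand": 255,"xyz": [0,0,-0.4],"spin": 0},
    {"hand": 255,"xyz": [0,0.2,0],"spin": 0},
    {"hand": 255,"xyz": [0,0.3,0],"spin": 0},
    {"hand": 255,"xyz": [0,0.3,0],"spin": 0},
    {"hand": 255,"xyz": [0,0.3,0],"spin": 0},
    {"hand": 255,"xyz": [0,0.3,0],"spin": 0},
    {"hand": 255,"xyz": [0,0.2,0],"spin": 0},
    {"hand": 255,"xyz": [0,0,0],"spin": 0}
  ]
}}

```text
time_s: 17.08
position: [0.5383, -0.0027, 0.1796]
orientation: [[-0.964, -0.264, -0.0], [-0.264, 0.964, 0.0], [0.0, 0.0, -1.0]]
contact_force: [0.4, 0.4, -1.8]
gripper_width: 0.0238
```

```bash
python3 st.py
```

```text
t 17.275 mag x,y 0.0003292309115505209 -0.018845805005464265 foot z 0.07191014318905481 F mag x,y,z 0.23963373994067294 -0.2650179699110469 -1.6608101322831283 w 0.023561126218633627
```

{"fn": "move_arm", "kwargs": {
  "moves": [
    {"hand": 255,"xyz": [0,0.2,0],"spin": 0},
    {"hand": 255,"xyz": [0,0.2,0],"spin": 0},
    {"hand": 255,"xyz": [0,0.2,0],"spin": 0},
    {"hand": 255,"xyz": [0,0.2,0],"spin": 0},
    {"hand": 255,"xyz": [0,0,0],"spin": 0}
  ]
}}

```text
time_s: 17.9
position: [0.5363, 0.0049, 0.1797]
orientation: [[-0.964, -0.264, -0.0], [-0.264, 0.964, 0.0], [-0.0, 0.0, -1.0]]
contact_force: [-0.7, 0.3, -1.3]
gripper_width: 0.0238
```

```bash
python3 st.py
```

```text
t 18.1 mag x,y 0.0004421839472868804 -0.010933210315566431 foot z 0.07206105607708738 F mag x,y,z -0.14866068840903465 -0.2038588293205114 -1.505645505822065 w 0.023785387912327618
```

{"fn": "move_arm", "kwargs": {
  "moves": [
    {"hand": 255,"xyz": [0,0.1,0],"spin": 0},
    {"hand": 255,"xyz": [0,0.1,0],"spin": 0},
    {"hand": 255,"xyz": [0,0.1,0],"spin": 0},
    {"hand": 255,"xyz": [0,0,0],"spin": 0}
  ]
}}

```text
time_s: 18.6
position: [0.5355, 0.0076, 0.1796]
orientation: [[-0.964, -0.264, -0.0], [-0.264, 0.964, -0.0], [0.0, -0.0, -1.0]]
contact_force: [-0.4, -1.4, -1.5]
gripper_width: 0.0238
```

```bash
python3 st.py
```

```text
t 18.8 mag x,y 0.00038920798954508094 -0.008015018298185345 foot z 0.0720393595098329 F mag x,y,z -0.2476032584833894 -0.919813493376956 -1.3209153069659432 w 0.02361951126554914
```

{"fn": "move_arm", "kwargs": {
  "moves": [
    {"hand": 255,"xyz": [0,0.1,0],"spin": 0},
    {"hand": 255,"xyz": [0,0.1,0],"spin": 0},
    {"hand": 255,"xyz": [0,0.1,0],"spin": 0},
    {"hand": 255,"xyz": [0,0.1,0],"spin": 0},
    {"hand": 255,"xyz": [0,0,0],"spin": 0}
  ]
}}

```text
time_s: 19.42
position: [0.5345, 0.0115, 0.1796]
orientation: [[-0.964, -0.264, 0.0], [-0.264, 0.964, -0.0], [-0.0, -0.0, -1.0]]
contact_force: [0.5, -3.0, -1.8]
gripper_width: 0.0236
```

Run:
```python
from st import *
cv2.imwrite('pics/w7.png',v[0])
```

```text
t 19.625 mag x,y 0.0004288878189621219 -0.004017123520935807 foot z 0.07204677199248424 F mag x,y,z -0.7656129182010897 -3.153328399281117 -1.2755144662050166 w 0.02381015116468127
```

{"fn": "move_arm", "kwargs": {
  "moves": [
    {"hand": 255,"xyz": [0,0.1,0],"spin": 0},
    {"hand": 255,"xyz": [0,0.1,0],"spin": 0},
    {"hand": 255,"xyz": [0,0.1,0],"spin": 0},
    {"hand": 255,"xyz": [0,0.1,0],"spin": 0},
    {"hand": 255,"xyz": [0,0.1,0],"spin": 0},
    {"hand": 255,"xyz": [0,0.1,0],"spin": 0},
    {"hand": 255,"xyz": [0,0,0],"spin": 0}
  ]
}}

```text
time_s: 20.5
position: [0.5329, 0.0172, 0.1797]
orientation: [[-0.964, -0.264, 0.0], [-0.264, 0.964, -0.0], [-0.0, -0.0, -1.0]]
contact_force: [-0.3, -5.4, -2.1]
gripper_width: 0.0235
```

```bash
python3 st.py
```

```text
t 20.7 mag x,y 0.00045016260953910966 0.001924603427007879 foot z 0.07205507307676881 F mag x,y,z -0.6758252732886791 -4.858659795813897 -1.4857809734606289 w 0.02371050621189839
```

{"fn": "move_arm", "kwargs": {
  "moves": [
    {"hand": 255,"xyz": [0,0.1,0],"spin": 0},
    {"hand": 255,"xyz": [0,0.1,0],"spin": 0},
    {"hand": 255,"xyz": [0,0.1,0],"spin": 0},
    {"hand": 255,"xyz": [0,0.1,0],"spin": 0},
    {"hand": 255,"xyz": [0,0,0],"spin": 0}
  ]
}}

```text
time_s: 21.32
position: [0.5319, 0.0208, 0.1796]
orientation: [[-0.964, -0.264, 0.0], [-0.264, 0.964, -0.001], [-0.0, -0.001, -1.0]]
contact_force: [1.4, -6.2, -2.0]
gripper_width: 0.0238
```

Run:
```python
from st import *
cv2.imwrite('pics/w8.png',cv2.resize(v[0][100:260,120:440],None,fx=2.4,fy=2.4,interpolation=cv2.INTER_CUBIC))
```

```text
t 21.525 mag x,y 0.0004641271918053855 0.0057014944816734525 foot z 0.07205746893242265 F mag x,y,z -0.7812307440819614 -5.839676440841015 -2.291752501460282 w 0.02334299193117238
```

View pics/w8.png

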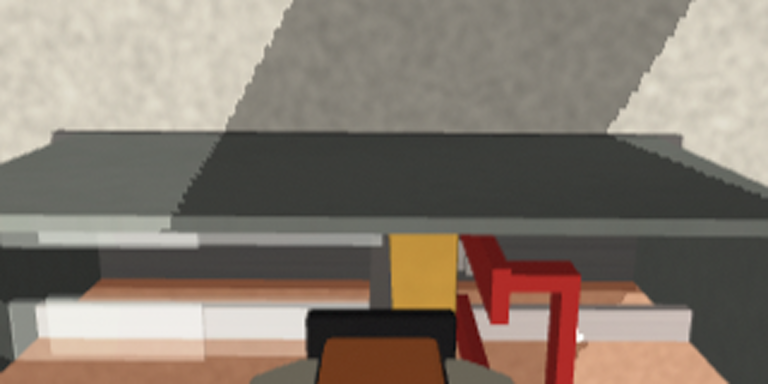

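{"fn": "move_arm", "kwargs": {
  "moves": [
    {"hand": 255,"xyz": [0,0.15,0],"spin": 0},
    {"hand": 255,"xyz": [0,0,0],"spin": 0},
    {"hand": 255,"xyz": [0,0,-0.2],"spin": 0},
    {"hand": 255,"xyz": [0,0,-0.3],"spin": 0},
    {"hand": 255,"xyz": [0,0,-0.3],"spin": 0},
    {"hand": 255,"xyz": [0,0,0],"spin": 0}
  ]
}}

```text
time_s: 22.28
position: [0.5314, 0.0221, 0.1874]
orientation: [[-0.964, -0.264, -0.0], [-0.264, 0.964, -0.001], [0.0, -0.001, -1.0]]
contact_force: [1.5, -6.3, -3.6]
gripper_width: 0.0238
```

```bash
python3 st.py
```

```text
t 22.475 mag x,y 0.00025337560516795727 0.0071050205798492225 foot z 0.07977407365403597 F mag x,y,z -0.7660507558878248 -6.327467395665905 -4.318871957660721 w 0.02367027690756747
```

{"fn": "move_arm", "kwargs": {
  "moves": [
    {"hand": 255,"xyz": [0,0,-0.2],"spin": 0},
    {"hand": 255,"xyz": [0,0,-0.2],"spin": 0},
    {"hand": 255,"xyz": [0,0,0],"spin": 0}
  ]
}}

```text
time_s: 22.85
position: [0.5313, 0.0221, 0.1912]
orientation: [[-0.964, -0.264, -0.0], [-0.264, 0.964, -0.001], [0.001, -0.001, -1.0]]
contact_force: [1.0, -6.2, -4.8]
gripper_width: 0.0233
```

```bash
python3 st.py
```

```text
t 23.05 mag x,y 0.0001819079820212606 0.007116549658822641 foot z 0.08365093194105547 F mag x,y,z -0.6955770807373206 -7.117332789624134 -5.30542534015213 w 0.023909121709121357
```

{"fn": "move_arm", "kwargs": {
  "moves": [
    {"hand": 255,"xyz": [0,0,-0.3],"spin": 0},
    {"hand": 255,"xyz": [0,0,-0.3],"spin": 0},
    {"hand": 255,"xyz": [0,0,-0.3],"spin": 0},
    {"hand": 255,"xyz": [0,0,-0.3],"spin": 0}
  ]
}}

```text
time_s: 23.55
position: [0.5312, 0.0221, 0.2031]
orientation: [[-0.964, -0.264, -0.001], [-0.264, 0.964, -0.001], [0.001, -0.001, -1.0]]
contact_force: [1.4, -7.0, -7.7]
gripper_width: 0.0238
```

{"fn": "move_arm", "kwargs": {
  "moves": [
    {"hand": 255,"xyz": [0,0,-0.5],"spin": 0},
    {"hand": 255,"xyz": [0,0,-0.5],"spin": 0},
    {"hand": 255,"xyz": [0,0,-0.5],"spin": 0},
    {"hand": 255,"xyz": [0,0,-0.5],"spin": 0}
  ]
}}

```text
time_s: 24.05
position: [0.5312, 0.0221, 0.2231]
orientation: [[-0.964, -0.264, -0.001], [-0.264, 0.964, -0.001], [0.001, -0.001, -1.0]]
contact_force: [1.7, -6.3, -7.4]
gripper_width: 0.0237
```

```bash
python3 st.py
```

```text
t 24.25 mag x,y 0.0002200907686939559 0.007121963922119572 foot z 0.115958750051042 F mag x,y,z -0.8335233112369348 -7.039298511349341 -3.556038493380517 w 0.023228010560847223
```

{"fn": "move_arm", "kwargs": {
  "moves": [
    {"hand": 255,"xyz": [0,0,-0.3],"spin": 0},
    {"hand": 255,"xyz": [0,0,-0.3],"spin": 0},
    {"hand": 255,"xyz": [0,0,-0.3],"spin": 0},
    {"hand": 255,"xyz": [0,0,-0.3],"spin": 0},
    {"hand": 255,"xyz": [0,0,0],"spin": 0}
  ]
}}

```text
time_s: 24.88
position: [0.5311, 0.0222, 0.2352]
orientation: [[-0.964, -0.264, -0.001], [-0.264, 0.964, -0.001], [0.001, -0.001, -1.0]]
contact_force: [1.2, -6.4, -5.2]
gripper_width: 0.0235
```

{"fn": "move_arm", "kwargs": {
  "moves": [
    {"hand": 255,"xyz": [0,0,-0.4],"spin": 0},
    {"hand": 255,"xyz": [0,0,-0.4],"spin": 0},
    {"hand": 255,"xyz": [0,0,-0.4],"spin": 0},
    {"hand": 255,"xyz": [0,0,-0.4],"spin": 0},
    {"hand": 255,"xyz": [0,0,-0.4],"spin": 0},
    {"hand": 255,"xyz": [0,0,-0.5],"spin": 0},
    {"hand": 255,"xyz": [0,0,0],"spin": 0}
  ]
}}

```text
time_s: 25.75
position: [0.5313, 0.0221, 0.2605]
orientation: [[-0.964, -0.264, -0.0], [-0.264, 0.964, -0.001], [0.001, -0.001, -1.0]]
contact_force: [1.1, -6.2, -3.0]
gripper_width: 0.024
```

```bash
python3 st.py
```

```text
t 25.95 mag x,y 0.00020797993416110314 0.007054104930792029 foot z 0.1528246695286192 F mag x,y,z -1.1017788792830459 -7.261342577293366 -3.002322910853523 w 0.023591180723007473
```

{"fn": "move_arm", "kwargs": {
  "moves": [
    {"hand": 255,"xyz": [0,-0.3,0],"spin": 0},
    {"hand": 255,"xyz": [0,-0.4,0],"spin": 0},
    {"hand": 255,"xyz": [0,-0.5,0],"spin": 0},
    {"hand": 255,"xyz": [0,-0.5,0],"spin": 0},
    {"hand": 255,"xyz": [0,-0.5,0],"spin": 0},
    {"hand": 255,"xyz": [0,0,0],"spin": 0}
  ]
}}

```text
time_s: 26.7
position: [0.5373, 0.0013, 0.2606]
orientation: [[-0.965, -0.264, -0.0], [-0.264, 0.965, 0.001], [-0.0, 0.001, -1.0]]
contact_force: [-0.2, 0.4, -3.2]
gripper_width: 0.0239
```

Run:
```python
from st import *
cv2.imwrite('pics/w9.png',v[0])
```

```text
t 26.9 mag x,y 0.00044828863283295724 -0.014318055546724495 foot z 0.15301462865053497 F mag x,y,z -0.29068559712096614 0.2563016658451839 -2.8624119099408567 w 0.023645573344897815
```

View pics/w9.png

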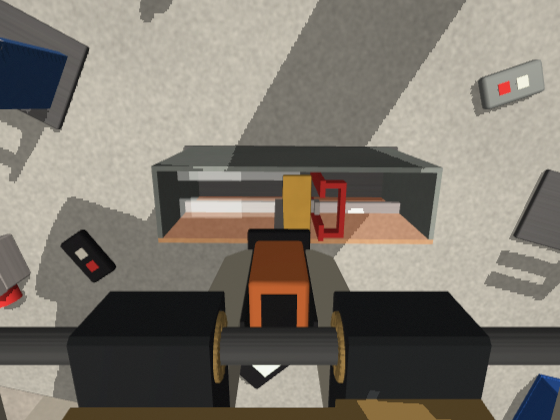

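{"fn": "move_arm", "kwargs": {
  "moves": [
    {"hand": 255,"xyz": [0,-0.4,0],"spin": 0},
    {"hand": 255,"xyz": [0,-0.5,0],"spin": 0},
    {"hand": 255,"xyz": [0,0,-0.5],"spin": 0},
    {"hand": 255,"xyz": [0,0,-1.2],"spin": 0},
    {"hand": 255,"xyz": [0,0,-1.8],"spin": 0},
    {"hand": 255,"xyz": [0,0,-1.8],"spin": 0},
    {"hand": 255,"xyz": [0,0,-1.8],"spin": 0},
    {"hand": 255,"xyz": [0,0,-1.2],"spin": 0},
    {"hand": 255,"xyz": [0,0,-0.7],"spin": 0},
    {"hand": 255,"xyz": [0,0,0],"spin": 0},
    {"hand": 255,"xyz": [0,0,0],"spin": 0}
  ]
}}

```text
time_s: 28.28
position: [0.5394, -0.0073, 0.3501]
orientation: [[-0.965, -0.264, -0.001], [-0.264, 0.965, 0.0], [0.001, 0.0, -1.0]]
contact_force: [0.3, -0.1, -3.2]
gripper_width: 0.0236
```

```bash
cat > pl.py <<'E'
from st import *
# plate pose relative to the rod from its yellow top face (top face 6 mm above foot top)
hsv=cv2.cvtColor(v[0],cv2.COLOR_BGR2HSV);m=((abs(hsv[...,0].astype(int)-22)<6)&(hsv[...,1]>120)&(hsv[...,2]>60)).astype(np.uint8);m[260:]=0;m[:100]=0;m[:,:230]=0;m[:,350:]=0
n,l,s,cc=cv2.connectedComponentsWithStats(m);k=1+np.argmax(s[1:,4]);print(s[k])
R=np.array(o['orientation'])
def rel(px,zr): # pixel -> rod coordinates on plane rod z=zr
    X=ray(v,px,p[2]-.1076+zr);q=R.T@(X-p);return -q[0]*1000,q[1]*1000
L,T,W,H=s[k,:4];print('x-,x+ mm',rel((L+W/2,T),.006),rel((L+W/2,T+H),.006),'y',rel((L,T+H/2),.006),rel((L+W,T+H/2),.006))
print(cv2.minAreaRect(np.argwhere(l==k)[:,::-1].astype(np.float32)))
E
python3 pl.py
```

```text
t 28.475 mag x,y 0.00030252451104671296 -0.023451152613749714 foot z 0.24255195548127947 F mag x,y,z 0.025870074342475423 -0.3859056212963997 -3.0290545137069085 w 0.024047622396805392
[ 282  175   30   56 1532]
x-,x+ mm (np.float64(-26.949406182546653), np.float64(15.101085645442321)) (np.float64(18.385416147252254), np.float64(15.763667607640933)) y (np.float64(-4.805689166170005), np.float64(3.7097795084757)) (np.float64(-4.794133495502783), np.float64(27.14215164857607))
((296.0520935058594, 202.12646484375), (28.600080490112305, 55.006561279296875), 1.5911403894424438)
```

{"fn": "move_arm", "kwargs": {
  "moves": [
    {"hand": 255,"xyz": [0.6,-1.2,0],"spin": 1},
    {"hand": 255,"xyz": [1,-2.4,0],"spin": 0},
    {"hand": 255,"xyz": [1.5,-3.3,0],"spin": 0},
    {"hand": 255,"xyz": [1.6,-3.5,0],"spin": 0},
    {"hand": 255,"xyz": [1.6,-3.5,0],"spin": 0},
    {"hand": 255,"xyz": [1.6,-3.5,0],"spin": 0},
    {"hand": 255,"xyz": [1.6,-3.5,0],"spin": 0},
    {"hand": 255,"xyz": [1.6,-3.5,0],"spin": 0},
    {"hand": 255,"xyz": [1.4,-3,0],"spin": 0},
    {"hand": 255,"xyz": [1,-2,0],"spin": 0},
    {"hand": 255,"xyz": [0.5,-1,0],"spin": 3},
    {"hand": 255,"xyz": [0,0,0],"spin": 5}
  ]
}}

```text
time_s: 29.98
position: [0.4791, -0.337, 0.3505]
orientation: [[-0.995, -0.105, -0.0], [-0.105, 0.995, 0.0], [0.0, 0.0, -1.0]]
contact_force: [1.2, 0.6, -2.8]
gripper_width: 0.0236
```

{"fn": "move_arm", "kwargs": {
  "moves": [
    {"hand": 255,"xyz": [0,0,0],"spin": 5},
    {"hand": 255,"xyz": [0,0,0],"spin": 5},
    {"hand": 255,"xyz": [0,0,0],"spin": 5},
    {"hand": 255,"xyz": [0,0,0],"spin": 3.5},
    {"hand": 255,"xyz": [0,0,0],"spin": 0},
    {"hand": 255,"xyz": [0,0,0],"spin": 0}
  ]
}}

```text
time_s: 30.72
position: [0.4794, -0.3363, 0.3507]
orientation: [[-0.978, 0.21, 0.0], [0.21, 0.978, 0.0], [-0.0, 0.0, -1.0]]
contact_force: [-0.5, 0.1, -2.8]
gripper_width: 0.0237
```

Run:
```python
from pl import *
print(p,np.degrees(np.arctan2(-R[0,1],R[1,1])))
H=np.array([.4860,-.3333]);a=np.radians(-12.2);hx=np.array([np.cos(a),np.sin(a)]);hy=np.array([-hx[1],hx[0]])
print('rod in hanger',(p[:2]-H)@hx,(p[:2]-H)@hy)
# hanger arms in this view
g=((hsv[...,1]<40)&(hsv[...,2]>150)).astype(np.uint8);g[260:]=0
n,l,s,_=cv2.connectedComponentsWithStats(g)
for k in range(1,n):
    if s[k,4]>200:
        b=cv2.boxPoints(cv2.minAreaRect(np.argwhere(l==k)[:,::-1].astype(np.float32)))
        print(s[k],[(round((q[:2]-H)@hx*1000,1),round((q[:2]-H)@hy*1000,1)) for q in [ray(v,x,.11) for x in b]])
```

```text
t 30.925 mag x,y -0.14453562009329932 -0.32504436401390974 foot z 0.24304774936224197 F mag x,y,z -0.03455418584847924 0.2077941232460307 -3.377721820815439 w 0.023688176460480225
[ 282  175   30   56 1545]
x-,x+ mm (np.float64(-27.489622096233838), np.float64(15.149202380732598)) (np.float64(17.82562907415045), np.float64(15.814703780153428)) y (np.float64(-5.352155440253876), np.float64(3.7642064234227752)) (np.float64(-5.346911661743939), np.float64(27.186084283330988))
((296.5, 202.5), (55.0, 29.0), 90.0)
[ 0.4794 -0.3365  0.3506] -12.17228873560477
rod in hanger -0.005824021012858336 -0.004495289692902284
[    0     0   483   260 56190] [(np.float64(98.6), np.float64(-348.5)), (np.float64(-186.9), np.float64(-286.1)), (np.float64(-187.4), np.float64(203.6)), (np.float64(98.6), np.float64(249.6))]
[   0  148  165  112 8122] [(np.float64(-37.9), np.float64(-318.7)), (np.float64(-38.0), np.float64(-133.1)), (np.float64(98.6), np.float64(-145.3)), (np.float64(98.6), np.float64(-348.5))]
[ 256  154   84   13 1012] [(np.float64(-31.2), np.float64(-28.9)), (np.float64(-31.3), np.float64(65.6)), (np.float64(-17.5), np.float64(66.3)), (np.float64(-17.5), np.float64(-29.2))]
[514 171  46  28 367] [(np.float64(13.7), np.float64(271.7)), (np.float64(-12.4), np.float64(320.5)), (np.float64(-4.5), np.float64(326.0)), (np.float64(21.9), np.float64(277.0))]
[256 196  26  13 231] [(np.float64(18.0), np.float64(-29.8)), (np.float64(18.0), np.float64(-0.3)), (np.float64(32.7), np.float64(-0.3)), (np.float64(32.7), np.float64(-30.0))]
[ 487  222   73   38 1412] [(np.float64(92.0), np.float64(252.1)), (np.float64(50.2), np.float64(334.7)), (np.float64(87.8), np.float64(358.6)), (np.float64(131.8), np.float64(274.6))]
```

{"fn": "move_arm", "kwargs": {
  "moves": [
    {"hand": 255,"xyz": [-0.3,0,0.5],"spin": 0},
    {"hand": 255,"xyz": [-0.31,-0.1,1.5],"spin": 0},
    {"hand": 255,"xyz": [0,0,2],"spin": 0},
    {"hand": 255,"xyz": [0,0,2],"spin": 0},
    {"hand": 255,"xyz": [0,0,2],"spin": 0},
    {"hand": 255,"xyz": [0,0,1.5],"spin": 0},
    {"hand": 255,"xyz": [0,0,1.5],"spin": 0},
    {"hand": 255,"xyz": [0,0,1],"spin": 0},
    {"hand": 255,"xyz": [0,0,0],"spin": 0},
    {"hand": 255,"xyz": [0,0,0],"spin": 0}
  ]
}}

```text
time_s: 32.17
position: [0.4853, -0.3391, 0.2312]
orientation: [[-0.977, 0.211, 0.001], [0.211, 0.977, -0.001], [-0.001, -0.0, -1.0]]
contact_force: [0.2, 0.3, -3.0]
gripper_width: 0.0234
```

```bash
cat > hg.py <<'E'
from pl import *
H=np.array([.4860,-.3333]);a=np.radians(-12.2);hx=np.array([np.cos(a),np.sin(a)]);hy=np.array([-hx[1],hx[0]])
print('rod in hanger',(p[:2]-H)@hx,(p[:2]-H)@hy)
E
python3 hg.py
```

```text
t 32.375 mag x,y -0.1394977705991708 -0.32905822248788413 foot z 0.12361657133970613 F mag x,y,z -0.08816434524645517 0.10769717331360928 -2.656363907526298 w 0.02371386869985997
[ 282  175   30   56 1528]
x-,x+ mm (np.float64(-27.489430524463376), np.float64(15.158092599260405)) (np.float64(17.83377290522234), np.float64(15.821312386826689)) y (np.float64(-5.349246964738136), np.float64(3.7727874101965395)) (np.float64(-5.34498194344663), np.float64(27.192483635494444))
((296.5, 202.5), (55.0, 29.0), 90.0)
rod in hanger 0.0004979996484344585 -0.005729405624561078
```

Lower gently onto the arms until the weight leaves the hook, then clear the tip.

{"fn": "move_arm", "kwargs": {
  "moves": [
    {"hand": 255,"xyz": [0,0,0.4],"spin": 0},
    {"hand": 255,"xyz": [0,0,0.4],"spin": 0},
    {"hand": 255,"xyz": [0,0,0.3],"spin": 0},
    {"hand": 255,"xyz": [0,0,0.3],"spin": 0},
    {"hand": 255,"xyz": [0,0,0.3],"spin": 0},
    {"hand": 255,"xyz": [0,0,0],"spin": 0}
  ]
}}

```text
time_s: 33.12
position: [0.4851, -0.3388, 0.2135]
orientation: [[-0.977, 0.211, -0.0], [0.211, 0.977, 0.0], [0.0, 0.0, -1.0]]
contact_force: [0.3, 0.1, -1.1]
gripper_width: 0.0234
```

```bash
python3 hg.py
```

```text
t 33.325 mag x,y -0.13960145618127587 -0.3289123965781366 foot z 0.10617782828757746 F mag x,y,z 0.3346307900448265 -0.05846515122826168 -1.7394730660349658 w 0.02378481024384186
[ 282  176   30   57 1510]
x-,x+ mm (np.float64(-26.702141874804575), np.float64(15.182594380716537)) (np.float64(19.546062204319643), np.float64(15.857267694557926)) y (np.float64(-4.120270445731137), np.float64(3.7860097647710735)) (np.float64(-4.113411720396247), np.float64(27.23953764939531))
((296.5, 204.0), (56.0, 29.0), 90.0)
rod in hanger 0.00033869450226319475 -0.005647933136606465
```

{"fn": "move_arm", "kwargs": {
  "moves": [
    {"hand": 255,"xyz": [0,0,0.4],"spin": 0},
    {"hand": 255,"xyz": [0,0,0.4],"spin": 0},
    {"hand": 255,"xyz": [0,0,0],"spin": 0},
    {"hand": 255,"xyz": [0,-0.2,0],"spin": 0},
    {"hand": 255,"xyz": [0,-0.2,0],"spin": 0},
    {"hand": 255,"xyz": [0,0,0],"spin": 0}
  ]
}}

```text
time_s: 34.08
position: [0.4842, -0.343, 0.2057]
orientation: [[-0.977, 0.211, 0.0], [0.211, 0.977, -0.0], [-0.0, -0.0, -1.0]]
contact_force: [-0.6, 1.3, -1.9]
gripper_width: 0.0239
```

```bash
python3 hg.py
```

```text
t 34.275 mag x,y -0.14150677876345008 -0.33242075563404405 foot z 0.0980768935292847 F mag x,y,z -0.10052192946498963 0.014190284888483458 -1.3574644458713028 w 0.023511993384492544
[ 287  178   32   67 1626]
x-,x+ mm (np.float64(-25.160566076287296), np.float64(19.828006355512322)) (np.float64(29.828345930952572), np.float64(20.88722426221116)) y (np.float64(1.572028260376761), np.float64(7.764969368389924)) (np.float64(1.5822675920930205), np.float64(32.92290658672221))
((301.78955078125, 210.65557861328125), (30.780805587768555, 66.1772689819336), 1.6846843957901)
rod in hanger 0.00026863265997139946 -0.009639665685959592
```

{"fn": "move_arm", "kwargs": {
  "moves": [
    {"hand": 255,"xyz": [0,-0.5,0],"spin": 0},
    {"hand": 255,"xyz": [0,-0.6,0],"spin": 0},
    {"hand": 255,"xyz": [0,-0.7,0],"spin": 0},
    {"hand": 255,"xyz": [0,-0.7,0],"spin": 0},
    {"hand": 255,"xyz": [0,-0.7,0],"spin": 0},
    {"hand": 255,"xyz": [0,-0.7,0],"spin": 0},
    {"hand": 255,"xyz": [0,-0.6,0],"spin": 0},
    {"hand": 255,"xyz": [0,0,0],"spin": 0}
  ]
}}

```text
time_s: 35.28
position: [0.4746, -0.3871, 0.2056]
orientation: [[-0.977, 0.212, -0.0], [0.212, 0.977, 0.0], [0.0, 0.0, -1.0]]
contact_force: [-0.0, -0.7, -1.1]
gripper_width: 0.0238
```

Run:
```python
from st import *
hsv=cv2.cvtColor(v[0],cv2.COLOR_BGR2HSV)
H=np.array([.4860,-.3333]);a=np.radians(-12.2);hx=np.array([np.cos(a),np.sin(a)]);hy=np.array([-hx[1],hx[0]])
print('rod in hanger',(p[:2]-H)@hx,(p[:2]-H)@hy)
m=((abs(hsv[...,0].astype(int)-22)<6)&(hsv[...,1]>120)&(hsv[...,2]>60)).astype(np.uint8);m[275:]=0
n,l,s,_=cv2.connectedComponentsWithStats(m)
for k in range(1,n):
    if s[k,4]>300:
        b=cv2.boxPoints(cv2.minAreaRect(np.argwhere(l==k)[:,::-1].astype(np.float32)))
        print(s[k],[(round((q[:2]-H)@hx*1000,1),round((q[:2]-H)@hy*1000,1)) for q in [ray(v,x,.116) for x in b]])
```

```text
t 35.475 mag x,y -0.16224506965590008 -0.37223760386515703 foot z 0.09801997393693804 F mag x,y,z -0.07429815147683767 0.2823581502818614 -1.5716367610834288 w 0.02351906284223959
rod in hanger 0.0002589184308732484 -0.05453351847042348
[ 468    0   57   37 1398] [(np.float64(-143.0), np.float64(67.8)), (np.float64(-151.4), np.float64(96.7)), (np.float64(-130.0), np.float64(108.3)), (np.float64(-121.1), np.float64(78.7))]
[ 346  178   34   67 2000] [(np.float64(24.3), np.float64(-2.6)), (np.float64(-28.8), np.float64(-1.8)), (np.float64(-27.2), np.float64(20.4)), (np.float64(26.1), np.float64(20.9))]
```

{"fn": "move_arm", "kwargs": {
  "moves": [
    {"hand": 255,"xyz": [0,0,-1],"spin": 0},
    {"hand": 255,"xyz": [0,0,-2.5],"spin": 0},
    {"hand": 255,"xyz": [0,0,-3],"spin": 0},
    {"hand": 255,"xyz": [0,0,-3],"spin": 0},
    {"hand": 255,"xyz": [0,0,-2.5],"spin": -6.1},
    {"hand": 255,"xyz": [0,0,0],"spin": -6.1},
    {"hand": 255,"xyz": [-1.8,2.7,0],"spin": 0},
    {"hand": 255,"xyz": [0,4,0],"spin": 0},
    {"hand": 255,"xyz": [0,5,0],"spin": 0},
    {"hand": 255,"xyz": [0,5,0],"spin": 0},
    {"hand": 255,"xyz": [0,5,0],"spin": 0},
    {"hand": 255,"xyz": [0,5,0],"spin": 0}
  ]
}}

```text
time_s: 36.98
position: [0.4925, -0.1181, 0.3265]
orientation: [[-1.0, -0.0, 0.001], [-0.0, 1.0, -0.0], [-0.001, -0.0, -1.0]]
contact_force: [0.3, -0.6, -1.3]
gripper_width: 0.0238
```

{"fn": "move_arm", "kwargs": {
  "moves": [
    {"hand": 255,"xyz": [0,5,0],"spin": 0},
    {"hand": 255,"xyz": [0,5,0],"spin": 0},
    {"hand": 255,"xyz": [0,5,0],"spin": 0},
    {"hand": 255,"xyz": [0,5,0],"spin": 0},
    {"hand": 255,"xyz": [0,5,0],"spin": 0},
    {"hand": 255,"xyz": [0,5,0],"spin": 0},
    {"hand": 255,"xyz": [0,5,0],"spin": 0},
    {"hand": 255,"xyz": [0,5,0],"spin": 0},
    {"hand": 255,"xyz": [0,5,0],"spin": 0},
    {"hand": 255,"xyz": [0,3,0],"spin": 0},
    {"hand": 255,"xyz": [0,0,0],"spin": 0},
    {"hand": 255,"xyz": [0,0,0],"spin": 0}
  ]
}}

```text
time_s: 38.48
position: [0.4926, 0.3597, 0.326]
orientation: [[-1.0, -0.0, 0.0], [-0.0, 1.0, -0.0], [-0.0, -0.0, -1.0]]
contact_force: [1.6, 0.5, -1.9]
gripper_width: 0.0234
```

Run:
```python
from st import *
print(p,o['orientation'])
S=[.492,.361]
g=cv2.cvtColor(v[0],cv2.COLOR_BGR2HSV);m=((g[...,1]<40)&(g[...,2]>150)).astype(np.uint8);m[260:]=0
n,l,s,_=cv2.connectedComponentsWithStats(m)
for k in range(1,n):
    if 150<s[k,4]<4000:
        b=cv2.boxPoints(cv2.minAreaRect(np.argwhere(l==k)[:,::-1].astype(np.float32)));print(s[k],[ray(v,x,.12)[:2] for x in b])
```

```text
t 38.675 mag x,y 0.05202385817410179 0.34261809572108176 foot z 0.21846772854982158 F mag x,y,z -0.12850334127518787 0.22489360574183603 -1.501427414144544 w 0.023761421063514324
[0.4928 0.3594 0.3261] [[-1.      0.0009  0.0003]
 [ 0.0009  1.      0.0001]
 [-0.0003  0.0001 -1.    ]]
[ 405    0   61   45 2230] [array([0.3206, 0.4784]), array([0.3207, 0.5343]), array([0.3582, 0.5398]), array([0.3582, 0.4822])]
[ 261  159   72   15 1076] [array([0.4685, 0.3423]), array([0.4685, 0.4166]), array([0.4834, 0.4172]), array([0.4833, 0.3421])]
[157 181  25  40 205] [array([0.5312, 0.2257]), array([0.4882, 0.2379]), array([0.4923, 0.2583]), array([0.5356, 0.2468])]
[261 189  78  27 953] [array([0.5006, 0.3418]), array([0.5007, 0.4244]), array([0.5299, 0.4257]), array([0.5298, 0.3414])]
[119 191  28  49 341] [array([0.5572, 0.1822]), array([0.502 , 0.1904]), array([0.5027, 0.2185]), array([0.5579, 0.2114])]
[417 195  26  40 236] [array([0.5468, 0.5127]), array([0.5074, 0.5226]), array([0.5153, 0.5438]), array([0.5552, 0.5345])]
[283 201  31  11 324] [array([0.5139, 0.3655]), array([0.514 , 0.3979]), array([0.5253, 0.3982]), array([0.5252, 0.3655])]
[365 214  62  46 770] [array([0.5543, 0.452 ]), array([0.5152, 0.4771]), array([0.5551, 0.5317]), array([0.5965, 0.5075])]
```

{"fn": "move_arm", "kwargs": {
  "moves": [
    {"hand": 255,"xyz": [-0.03,0.05,2],"spin": 0},
    {"hand": 255,"xyz": [0,0,3],"spin": 0},
    {"hand": 255,"xyz": [0,0,2.5],"spin": 0},
    {"hand": 255,"xyz": [0,0,1],"spin": 0},
    {"hand": 255,"xyz": [0,0,1],"spin": 0},
    {"hand": 255,"xyz": [0,0,1],"spin": 0},
    {"hand": 255,"xyz": [0,0,2],"spin": 0},
    {"hand": 255,"xyz": [0,0,3],"spin": 0},
    {"hand": 255,"xyz": [0,0,2.5],"spin": 0},
    {"hand": 255,"xyz": [0,0,1],"spin": 0},
    {"hand": 255,"xyz": [0,0,0.3],"spin": 0},
    {"hand": 255,"xyz": [0,0,0],"spin": 0}
  ]
}}

```text
time_s: 40.17
position: [0.4933, 0.361, 0.1334]
orientation: [[-1.0, -0.0, 0.001], [-0.0, 1.0, 0.001], [-0.001, 0.001, -1.0]]
contact_force: [-0.9, -0.2, -0.8]
gripper_width: 0.0237
```

```bash
python3 st.py
```

```text
t 40.375 mag x,y 0.05291899383178486 0.3440273735911124 foot z 0.025882837954767146 F mag x,y,z -0.054084958768414945 0.12273105026726767 -1.5305411513147784 w 0.023761482787096538
```

Lower the last 4 mm, release, and check before rising.

{"fn": "move_arm", "kwargs": {
  "moves": [
    {"hand": 255,"xyz": [0,0,0.2],"spin": 0},
    {"hand": 255,"xyz": [0,0,0.2],"spin": 0},
    {"hand": 255,"xyz": [0,0,0],"spin": 0}
  ]
}}

```text
time_s: 40.75
position: [0.493, 0.3608, 0.1296]
orientation: [[-1.0, -0.0, 0.0], [-0.0, 1.0, 0.0], [-0.0, 0.0, -1.0]]
contact_force: [-3.0, -2.7, 8.6]
gripper_width: 0.0234
```

```bash
python3 st.py
```

```text
t 40.95 mag x,y 0.052617221224518944 0.34391904725500244 foot z 0.02196923792088079 F mag x,y,z -3.299667367902167 -1.1359498851815515 7.706890663402876 w 0.023479586952511098
```

{"fn": "move_arm", "kwargs": {
  "moves": [
    {"hand": 120,"xyz": [0,0,0],"spin": 0},
    {"hand": 0,"xyz": [0,0,0],"spin": 0},
    {"hand": 0,"xyz": [0,0,0],"spin": 0},
    {"hand": 0,"xyz": [0,0,0],"spin": 0},
    {"hand": 0,"xyz": [0,0,0],"spin": 0},
    {"hand": 0,"xyz": [0,0,0],"spin": 0},
    {"hand": 0,"xyz": [0,0,0],"spin": 0},
    {"hand": 0,"xyz": [0,0,0],"spin": 0}
  ]
}}

```text
time_s: 41.95
position: [0.4929, 0.3608, 0.1286]
orientation: [[-1.0, -0.0, 0.0], [-0.0, 1.0, -0.0], [-0.0, -0.0, -1.0]]
contact_force: [-0.4, -0.3, 0.3]
gripper_width: 0.0919
```

Seated firmly and released. Rise and check the rod and carrier.

{"fn": "move_arm", "kwargs": {
  "moves": [
    {"hand": 0,"xyz": [0,0,-1.5],"spin": 0},
    {"hand": 0,"xyz": [0,0,-3],"spin": 0},
    {"hand": 0,"xyz": [0,0,-4],"spin": 0},
    {"hand": 0,"xyz": [0,0,-4],"spin": 0},
    {"hand": 0,"xyz": [0,0,-4],"spin": 0},
    {"hand": 0,"xyz": [0,0,0],"spin": 0},
    {"hand": 0,"xyz": [0,0,0],"spin": 0}
  ]
}}

```text
time_s: 42.82
position: [0.4926, 0.3606, 0.2934]
orientation: [[-1.0, -0.0, -0.0], [-0.0, 1.0, -0.0], [0.0, -0.0, -1.0]]
contact_force: [-0.1, -0.3, 0.1]
gripper_width: 0.0933
```

Run:
```python
from st import *
print(p)
g=cv2.cvtColor(v[0],cv2.COLOR_BGR2HSV);m=((g[...,0]<15)&(g[...,1]>150)&(g[...,2]>60)).astype(np.uint8);m[260:]=0;m[:,:200]=0;m[:,350:]=0
n,l,s,_=cv2.connectedComponentsWithStats(m);k=1+np.argmax(s[1:,4]);L,T,W,H=s[k,:4];print(s[k])
print('handle top lower corners',ray(v,(L,T+H),.172),ray(v,(L+W,T+H),.172))
# ortho at handle top: bright orange top-face extent vs side
t=cam('top');gt=cv2.cvtColor(t[0],cv2.COLOR_BGR2HSV)
for n_,f in [('carrier','top'),('carrier','scene')]:
    t=cam(f);print(n_,f,[(d['bbox'],round(d['confidence'],2)) for d in search_frame(n_,f)[:2]], proj(t,[.4879,-.3242,.09]))
    print('rod',[(d['bbox'],round(d['confidence'],2)) for d in search_frame('rod',f)[:1]],proj(t,[.492,.361,.149]))
```

```text
t 43.025 mag x,y 0.05209711369658363 0.3437569161630894 foot z 0.18506891831258745 F mag x,y,z 0.25472880714562096 0.18913673133057268 0.007316469731758778 w 0.09296528333374808
[0.4925 0.3605 0.2927]
[265 178  29  38 812]
handle top lower corners [0.5038 0.3501 0.172 ] [0.5038 0.3746 0.172 ]
carrier top [([354.6, 222.3, 365.2, 232.4], 0.48)] [361.2069 225.3954]
rod [([203.3, 252.3, 222.6, 269.6], 0.6)] [167.6231 229.842 ]
carrier scene [([194.3, 261.7, 213.0, 288.8], 0.66)] [205.2317 276.2287]
rod [([308.9, 123.7, 318.1, 160.6], 0.74)] [314.5844 132.122 ]
```

```bash
python3 -c "
from plant import bot;print(bot.hand_in())"
```

```text
the job is handed in; nothing more can be done
None
```

The carrier now hangs on the blue job hanger and the hook rod is back in its stand. I handed the job in at about 43 s; the hand-in gives no verdict.

**What I did**
- I took the rod from its stand and lowered it through the slit behind the carrier. I hooked the plate and slid the carrier along the rails until I felt the flap.
- I pushed the flap back about 14 mm (measured push 6–7 N), lifted the plate to about 153 mm and backed off the flap. Then I lifted the carrier out.
- I lowered the carrier onto the hanger, backed the hook out to the hanger's -y and returned the rod.

**Forces**
- The highest reading in the magazine was about 7 N sideways and about 7.7 N vertically, rod weight included. I estimate the rod pressed the carrier with at most about 10 N, against the 15 N limit.

**Last checks**
- **Carrier:** its plate is about 1 mm off mid-gap and about 1 mm from the seat along the arms. It is square to the hanger, and its weight came off the hook as it set down. The network also found it at the hanger in both the top and scene pictures.
- **Rod:** its handle is within about 1.5 mm of the stand's centre and looks upright. The flange pressed on the stand arms with about 8 N before I released it.
- **Gripper:** it is open, 12 cm above the handle, and reads no force.

**What disagreed or was not checked**
- The last rod detection in the top picture landed on something else (confidence 0.6). The scene picture and the wrist measurement both put the rod in the stand.
- I had used all 12 picture views by then, so these last checks were by numbers only. I did not re-measure the bystanders.

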